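# Tighten the swivel's lock ring with the pin spanner

### The arm

A 6-joint arm with a two-finger parallel gripper is mounted at the origin on a cart in front of the work surface, level with it; the furniture and walls round the work are solid. World frame = base frame: x ahead of the robot, y to its left, z up, the work surface at z = 0. Lengths are in m, angles in rad, forces in N, time in s.
With the tool pointing down it reaches from about 0.25 to 0.775 m from the base axis. Payload 8.9 kg.
Tool frame: the origin (TCP) lies at the very end of the fingers, on their centre line; the grasp point (between the pads) lies r.pinch_z behind it (r.pinch_z is the distance from the TCP to the grasp point, in m); z points along the fingers, y is the direction in which the jaws open and shut (so a half turn about z gives the same grasp; the last joint's range is limited). The gripper opens to 85 mm and grips with 20 to 120 N. Pads are 22 mm wide; open, the fingers measure 114 mm over their backs; the gripper's body (76 mm by 85 mm) begins 54 mm behind the grasp point. The pads swing forward as they close: fully open they stand 13 mm farther back than shut.
Start: joints at [1.199, 0.291, -0.153, 1.127, 0, 1.431], TCP at [0.121, 0.511, 0.231] pointing down, gripper open.
Joint ranges: [-2.52, 2.52], [-0.91, 1.74], [-1.3, 1.37], [-1.96, 2.02], [-1.52, 1.47], [-3.14, 3.14]. Speed limits (rad/s): [2.22, 2.22, 2.79, 3.14, 3.14, 3.14].

### API

Orientations are given as a unit quaternion [x, y, z, w].
In Python, from plant import r gives the robot as it stands.
- The arm moves only by the tool move_arm, never from a script. Its argument "deltas" is a list of rows, each a list of 7 numbers: the shift along the tool's x, y, z in cm, then the turn, a rotation vector about the tool's x, y, z in rad, then the opening in per cent of the stroke, from 0 (shut) to 100 (fully open). In form: [[tx, ty, tz, ax, ay, az, fingers], ...]. A call has 1 to 20 rows; each row shifts and turns the commanded pose from where the row before left it, along the tool's axes as they then stand; what a row does not reach is not made up. A row lasts 1/8 s, in which the tool goes at most 62.5 mm and 10.7 degrees, less where a joint would pass 70% of its speed; a pose out of reach is approached as far as the arm can. A call is refused whole if a number of a shift passes 6.25 or a number of a turn 0.188, either way. A call with a gripper value outside its range is refused whole. The fingers move at their own pace and stop on an object; "newtons" is the grip in N (left out, the last holds). Time passes only in rows, so rows that do not move let the fingers close. It gives the time, the measured TCP pose, the force and the opening at its end, in the units of the state.
- r.get_state(): the state, without advancing time (a new reading comes with each control period).
- r.read_camera(name): name is "scene" or "top" or "wrist"; returns (picture, depth): 420x560x3 uint8, blue, green, red; 420x560 float32, m along the optical axis (not along the pixel's ray), 0 where there is no reading.
- r.camera_info(name): a dict with "fx", "fy", "cx", "cy" (pixels), "dist" ([k1, k2, p1, p2, k3] as OpenCV has them; the pictures are not rectified), "pose" (4x4, takes a point from camera to world coordinates). Camera axes: x right, y up, looking along -z (the intrinsics and any distortion apply to the point x, -y, -z); pixel columns grow to the right and rows downward; lengths in m; the calibration is good to about 2 mm. A picture is of the moment at which its call begins: read the wrist's pose just before it. camera_info takes no time and is no camera call; for the wrist camera it gives the pose at the moment of the call.
- r.job_done(): hands the job in, once; it reports no verdict.
Trained networks look in the newest picture that a camera, given by its name, has taken for a name from the list of things; names that differ only in an ending like _2 or _b are one class to them, and where a whole thing is asked for, a point or a joint stands for the part that bears it (a point fixed in the world has none). Each returns a list of dicts, best first, with "p" (0 to 1); they miss things now and then, are a little off and sometimes report something else, mostly with a low value. They report only what shows in the picture. A call takes as long as a camera call.
- r.masks_of(camera, query): "pixels" (420x560 bool, what is visible of it) and "location" ([column, row] in pixels, amid what is visible of it).
- r.spot_point(camera, query): "location" ([column, row] in pixels: a listed point, or the origin of a listed thing).
The state is a dict: "clock": time; "joints": joint angles; "qvel": joint speeds; "joint_efforts": joint torques, N m; "tool_pos": TCP position; "eef_rot": TCP orientation; "ft_force": force on the tool from outside, world axes, zero at the start; "ft_torque": the same for the moment, N m; "width": finger opening in m.
Only numpy, scipy, OpenCV 4.12 (cv2) and the standard library are available. Lean on these libraries where they do the work, as an engineer would, in place of code of your own. Each camera call takes 0.05 s, during which the arm holds its last target.

### The job

Tighten the lock ring on the round swivel base: take the wide pin spanner with the blue handle from its rest, push both its prongs fully into the ring's two holes, and only then turn the ring clockwise (seen from above) until its red mark points at the yellow line on the base. Leave the spanner standing in the ring, and leave the narrow yellow spanner in its rest.

Things in the scene. Friction and masses are not known exactly. Their poses are not given: they have to be found in the camera images.
- wide_key_grip (a point): Centre of the blue grip (40 mm along x, 16 along y: pinch here, 50 tall) of the loose upright wide pin spanner, 0.15 kg. Below it a steel crossbar, 76 x 20 x 10 mm, underside 35 mm below this point; below that two round prongs, 8 mm thick, 20 mm long, at x = +-30 mm, tips 55 mm below this point. z up; a half turn about z makes no difference. It hangs in a slot of the rest; a 25 mm lift frees it.
- narrow_key_grip (a point): Centre of the yellow grip of the narrow pin spanner: the same tool, but prongs 36 mm apart, which do not fit. It stays in its slot of the fixed grey rest (210 x 56 mm, 24 mm high), whose two slots lie end to end, 100 mm between the spanners' centres, either one first. Both crossbars lie on the top of the rest, along it.
- ring_top (a point): Centre of the top face of the aluminium lock ring (112 mm across, 24 mm thick) on a fixed dark round base (148 mm across); the face is 54.5 mm above the bench. Two 20 mm holes go through it at x = +-30 mm of this frame, which turns with the ring; z up; red mark on the rim at -y. With the prongs fully in, the crossbar lies on this face and the grip's centre is 35 mm above this point.
- lock_ring (a joint): Turn of the lock ring, rad, growing clockwise seen from above. It starts at 0.2 to 0.6; the red mark meets the base's yellow line at 1.30; a stop is at 1.5. It turns stiffly (0.15 N m) and stays where left. The prongs have 6 mm of play all round in the holes, so the spanner turns up to 0.2 rad before the ring follows.

How it is judged:
On the way, in this order (a step that is already met when the one before it is completed fails the run):
1. both prongs of the blue spanner are fully in the ring's holes before the ring is turned (ring below 0.8 rad) (horizontal distance between wide_key_grip and ring_top below 0.014 m and z of wide_key_grip in the frame of ring_top between 0.028 and 0.042 m and angle between the x axis of wide_key_grip and the x axis of ring_top, either way round below 0.35 rad and angle between wide_key_grip's own z axis and vertical below 0.2 rad and value of joint lock_ring below 0.8 rad), for 0.1 s.
2. the ring is turned until its red mark points at the yellow line (1.10 rad or more), the prongs still in the holes (horizontal distance between wide_key_grip and ring_top below 0.014 m and z of wide_key_grip in the frame of ring_top between 0.028 and 0.042 m and angle between the x axis of wide_key_grip and the x axis of ring_top, either way round below 0.35 rad and angle between wide_key_grip's own z axis and vertical below 0.2 rad and value of joint lock_ring above 1.1 rad), for 0.1 s.
At the end, for the whole second after the job is handed in: The red mark is at the yellow line (ring at 1.30 rad within 0.2); the blue spanner stands released, upright within 0.2 rad, both prongs in the holes: centred within 14 mm, aligned within 0.35 rad, crossbar within 7 mm of the ring; the yellow spanner within 30 mm of its start (all of step 2 and value of joint lock_ring below 1.52 rad and distance of narrow_key_grip from where it was at the start of the episode below 0.03 m); the robot touches nothing.
It fails at once if the yellow spanner is moved out of its place in the rest (more than 30 mm) (distance of narrow_key_grip from where it was at the start of the episode above 0.03 m).
It also fails if it takes over 38 s, if anything falls off the work surface, if the arm or the gripper's body presses on something with over 40 N, if the wrist force passes 120 N, or if a joint passes its speed limit or range.

## Working session

There is one attempt and no reset: what is moved stays moved. The work goes in short steps, Python scripts to look and compute and a tool call to move; the robot and the scene stay as the last step left them, time stands still between calls to the robot, and variables do not carry over. Pictures are saved under pics/ and viewed, and the job is handed in when it is done.

Besides the shell and the picture viewer there is one more tool, called after "Request:" by a JSON object that holds its "api" and its "payload", one argument or row to a line. move_arm: Moves the arm, as the interface text tells. Its arguments: {"type":"object","properties":{"deltas":{"type":"array","items":{"type":"array","items":{"type":"number"}}},"newtons":{"type":"number"}},"required":["deltas"]}

```bash
ls; mkdir -p pics
cat > h.py <<'E'
import numpy as np, cv2
from plant import r
def ray(cam,uv,info=None):
    i=info or r.camera_info(cam); K=np.array([[i['fx'],0,i['cx']],[0,i['fy'],i['cy']],[0,0,1]])
    p=cv2.undistortPoints(np.array([[uv]],float),K,np.array(i['dist'],float))[0,0]
    P=np.array(i['pose']); d=P[:3,:3]@np.array([p[0],-p[1],-1.0]); return P[:3,3],d
def atz(cam,uv,z,info=None):
    o,d=ray(cam,uv,info); return o+d*(z-o[2])/d[2]
def atd(cam,uv,dep,info=None):
    o,d=ray(cam,uv,info); return o+d*dep
E
python3 - <<'E'
from h import *
np.set_printoptions(precision=4,suppress=True)
print(r.pinch_z)
for c in ['top','scene']:
    im,d=r.read_camera(c); cv2.imwrite(f'pics/{c}0.png',im)
    np.save(f'{c}_d.npy',d)
    for q in ['wide_key_grip','narrow_key_grip','ring_top']:
        for s in r.spot_point(c,q)[:2]:
            u,v=s['location']; dd=d[int(round(v)),int(round(u))]
            print(c,q,s['p'],s['location'],dd, atd(c,(u,v),dd), atz(c,(u,v),0.0545 if q=='ring_top' else .059))
print(r.get_state())
E
```

```text
pics
0.0187
top wide_key_grip 0.66 [227.4, 185.9] 0.87144655 [0.5743 0.2132 0.0842] [0.5802 0.2158 0.059 ]
top narrow_key_grip 0.93 [211.6, 242.2] 0.8555867 [0.479  0.2402 0.0828] [0.4818 0.2433 0.059 ]
top narrow_key_grip 0.62 [226.7, 187.5] 0.87097603 [0.5716 0.2144 0.0842] [0.5773 0.217  0.059 ]
top ring_top 0.6 [358.6, 195.1] 0.8981105 [ 0.5592 -0.0134  0.0555] [ 0.5594 -0.0136  0.0545]
scene wide_key_grip 0.76 [262.4, 200.5] 0.9119318 [0.5703 0.2073 0.0702] [0.5803 0.2167 0.059 ]
scene narrow_key_grip 0.75 [221.1, 216.2] 0.87142307 [0.4808 0.2337 0.0728] [0.491  0.2458 0.059 ]
scene ring_top 0.78 [348.9, 262.7] 0.8043345 [ 0.5555 -0.0126  0.0536] [ 0.5547 -0.013   0.0545]
{'clock': 0.4, 'joints': array([ 1.1987,  0.2908, -0.1535,  1.1267, -0.    ,  1.4315]), 'qvel': array([ 0.0009, -0.0012,  0.0005,  0.0003,  0.0017,  0.0005]), 'joint_efforts': array([ -0.0011, -53.6539,  33.1304,   0.0055,  -0.0003,   0.    ]), 'tool_pos': array([0.1211, 0.5108, 0.2312]), 'eef_rot': array([ 0.1161,  0.9932, -0.0001, -0.    ]), 'ft_force': array([ 0.4487, -0.7619, -0.5745]), 'ft_torque': array([-0.1018, -0.0289, -0.0142]), 'width': 0.08551385170728265}
```

View pics/top0.png

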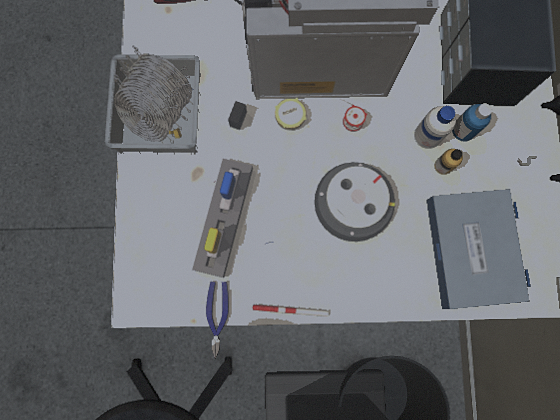

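View pics/scene0.png

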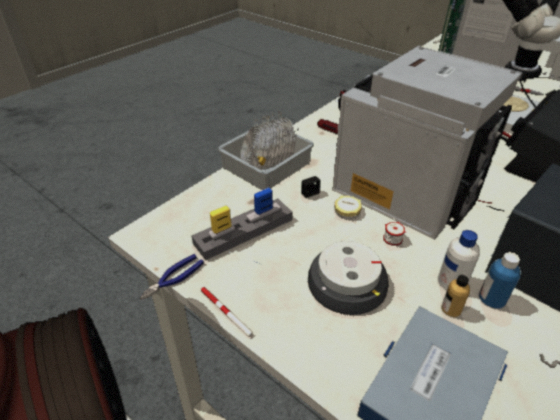

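The top view shows the blue grip at (227,185), the yellow grip at (212,240), the ring near (357,197) with holes at (346,184) and (370,209), its red mark at (378,181) and the base's yellow line at (392,204). Next I refine these positions.

```bash
cat > m.py <<'E'
from h import *
np.set_printoptions(precision=4,suppress=True)
for c in ['top','scene']:
    im=cv2.imread(f'pics/{c}0.png'); d=np.load(f'{c}_d.npy')
    hsv=cv2.cvtColor(im,cv2.COLOR_BGR2HSV)
    info=r.camera_info(c)
    def comp(m,near,name,z,minA=3,rad=40):
        n,l,s,ce=cv2.connectedComponentsWithStats(m.astype(np.uint8))
        for k in range(1,n):
            if s[k,4]>=minA and np.hypot(*(ce[k]-near))<rad:
                print(c,name,s[k],ce[k],atz(c,ce[k],z,info))
    R={'top':(357,198),'scene':(350,265)}[c]
    H,S,V=[hsv[...,i].astype(int) for i in range(3)]
    comp(((H<8)|(H>172))&(S>120)&(V>80),R,'red',.0545)
    comp((H>18)&(H<35)&(S>120)&(V>80),R,'yel',.03,rad=60)
    comp((V<110)&(d>0),R,'hole',.0545,10,30)
    # grip tops by back-projected 3D height
    G={'top':(227,186),'scene':(262,200)}[c]
    ys,xs=np.mgrid[0:420,0:560]
    P=np.array(info['pose']);K=np.array([[info['fx'],0,info['cx']],[0,info['fy'],info['cy']],[0,0,1]])
    q=cv2.undistortPoints(np.stack([xs,ys],-1).reshape(-1,1,2).astype(float),K,np.array(info['dist'],float)).reshape(420,560,2)
    X=np.stack([q[...,0]*d,-q[...,1]*d,-d],-1)@P[:3,:3].T+P[:3,3]
    for nm,hm in [('blue',(H>100)&(H<130)&(S>120)),('yellow',(H>18)&(H<35)&(S>120))]:
        m=hm&(X[...,2]>.076)&(X[...,2]<.095)&(X[...,1]>.15)&(X[...,1]<.32)&(X[...,0]<.65)
        p=X[m]
        if len(p)>5:
            print(c,nm,len(p),p.mean(0),cv2.minAreaRect((p[:,:2]*1000).astype(np.float32)))
    # ring top
    m=(X[...,2]>.048)&(X[...,2]<.061)&(np.hypot(X[...,0]-.557,X[...,1]+.013)<.08)
    p=X[m]; print(c,'ring',len(p),p.mean(0),cv2.minEnclosingCircle((p[:,:2]*1000).astype(np.float32)))
    # rest
    m=(X[...,2]>.018)&(X[...,2]<.03)&(X[...,1]>.15)&(X[...,1]<.32)&(X[...,0]>.38)&(X[...,0]<.66)
    p=X[m]; print(c,'rest',len(p),cv2.minAreaRect((p[:,:2]*1000).astype(np.float32)))
    b=X[hm] if 0 else None
    cv2.imwrite(f'pics/{c}_zoom.png',cv2.resize(im[R[1]-50:R[1]+50,R[0]-60:R[0]+60],None,fx=6,fy=6,interpolation=cv2.INTER_CUBIC))
E
python3 m.py
```

```text
top red [374 175   7   8  18] [376.6667 178.5   ] [ 0.5886 -0.047   0.0545]
top yel [389 203   5   3  11] [391.4545 203.8182] [ 0.5472 -0.0758  0.03  ]
top hole [ 315  162   81   80 1912] [350.091 209.147] [0.5347 0.0025 0.0545]
top hole [341 179  11  11  95] [345.8737 183.9053] [0.58   0.0078 0.0545]
top hole [364 204  11  11  92] [369.3804 208.6196] [ 0.5349 -0.0312  0.0545]
top blue 176 [0.5802 0.2159 0.0823] ((580.6921997070312, 216.30995178222656), (14.929916381835938, 38.420921325683594), 74.82488250732422)
top yellow 196 [0.4839 0.2417 0.0825] ((483.9456481933594, 242.0664825439453), (15.038949966430664, 38.72727966308594), 73.95489501953125)
top ring 2912 [ 0.5565 -0.0125  0.0531] ((557.3728637695312, -12.573649406433105), 56.13567352294922)
top rest 2547 ((545.5872192382812, 270.8020935058594), (146.0804443359375, 214.40292358398438), 75.28304290771484)
scene red [372 261   9   2  18] [376.  261.5] [ 0.5885 -0.0479  0.0545]
scene yel [336 209   9   6  10] [339.9 211.8] [0.6839 0.0925 0.03  ]
scene yel [357 211   2   3   3] [357.3333 212.    ] [0.707  0.0645 0.03  ]
scene yel
[... 183 characters left out ...]
243 250.027 ] [0.5791 0.0067 0.0545]
scene hole [ 308  254   82   61 2331] [347.6534 292.9897] [ 0.4964 -0.0493  0.0545]
scene hole [347 273  10   6  46] [351.7826 275.3043] [ 0.5333 -0.0332  0.0545]
scene blue 111 [0.5783 0.2125 0.0811] ((578.5423583984375, 213.3313446044922), (15.595555305480957, 37.807777404785156), 75.6756362915039)
scene yellow 126 [0.481  0.2385 0.081 ] ((481.9728088378906, 239.01214599609375), (16.400041580200195, 37.009586334228516), 71.876220703125)
scene ring 2234 [ 0.5541 -0.0156  0.0528] ((557.9674682617188, -13.48051643371582), 56.94695281982422)
scene rest 1466 ((546.2257690429688, 270.4209289550781), (150.48391723632812, 214.71835327148438), 74.99771881103516)
```

Request:
{"api": "move_arm", "payload": {
  "deltas": [
    [0, 0, 0, 0, 0, 0.03, 100],
    [-2, -0.6, 0, 0, 0, 0, 100],
    [-4, -1.3, 0, 0, 0, 0, 100],
    [-4, -1.3, 0, 0, 0, 0, 100],
    [-4, -1.3, 0, 0, 0, 0, 100],
    [-4, -1.3, 0, 0, 0, 0, 100],
    [-4, -1.3, 0, 0, 0, 0, 100],
    [-4, -1.3, 0, 0, 0, 0, 100],
    [-4, -1.3, 0, 0, 0, 0, 100],
    [-4, -1.3, 0, 0, 0, 0, 100],
    [-4, -1.3, 0, 0, 0, 0, 100],
    [-4, -1.3, 0, 0, 0, 0, 100],
    [-4, -1.3, 0, 0, 0, 0, 100],
    [-4, -1.3, 0, 0, 0, 0, 100],
    [-2, -0.5, 0, 0, 0, 0, 100],
    [0, 0, 0, 0, 0, 0, 100],
    [0, 0, 0, 0, 0, 0, 100]
  ],
  "newtons": 60
}}

```text
clock: 2.52
tool_pos: [0.5792, 0.2148, 0.2312]
eef_rot: [0.131, 0.991, 0.0, -0.0]
ft_force: [-0.2, 0.7, 0.6]
width: 0.0854
```

```bash
cat > w.py <<'E'
from h import *
import sys
np.set_printoptions(precision=4,suppress=True)
s=r.get_state(); info=r.camera_info('wrist')
im,d=r.read_camera('wrist'); cv2.imwrite(f'pics/{sys.argv[1]}.png',im); np.save('w_d.npy',d)
q=s['eef_rot']; 
from scipy.spatial.transform import Rotation as Ro
M=Ro.from_quat(q).as_matrix()
print(s['clock'],s['tool_pos'],'yaw',np.degrees(np.arctan2(M[1,0],M[0,0])),'z',M[:,2],s['joints'],s['width'],s['ft_force'])
H,S,V=[cv2.cvtColor(im,cv2.COLOR_BGR2HSV)[...,i].astype(int) for i in range(3)]
ys,xs=np.mgrid[0:420,0:560]
P=np.array(info['pose']);K=np.array([[info['fx'],0,info['cx']],[0,info['fy'],info['cy']],[0,0,1]])
u=cv2.undistortPoints(np.stack([xs,ys],-1).reshape(-1,1,2).astype(float),K,np.array(info['dist'],float)).reshape(420,560,2)
X=np.stack([u[...,0]*d,-u[...,1]*d,-d],-1)@P[:3,:3].T+P[:3,3]
for nm,hm in [('blue',(H>100)&(H<130)&(S>120)),('yellow',(H>18)&(H<35)&(S>120))]:
    m=hm&(X[...,2]>.078)&(X[...,2]<.092)&(d>0); p=X[m]
    if len(p)>20: print(nm,len(p),p.mean(0),cv2.minAreaRect((p[:,:2]*1000).astype(np.float32)))
E
python3 w.py w1
```

```text
2.525 [0.5792 0.2148 0.2312] yaw 164.92622238443113 z [-0.0007  0.0001 -1.    ] [0.2368 0.4712 0.1171 1.2173 0.0002 0.4999] 0.08537380155609915 [-0.1546  0.7475  0.5589]
blue 537 [0.5806 0.2155 0.0821] ((581.4549560546875, 215.63772583007812), (15.01956844329834, 37.35078048706055), 74.54410552978516)
yellow 822 [0.4929 0.244  0.0816] ((574.840087890625, 265.6972351074219), (222.51417541503906, 29.359079360961914), 15.264596939086914)
```

View pics/w1.png

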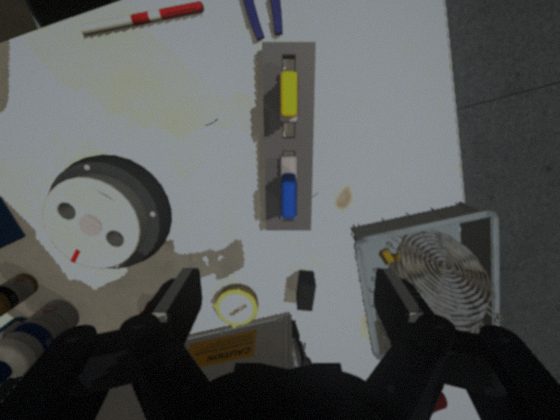

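The wrist picture shows the blue grip at (289,197) and the yellow one at (289,93). The jaws will go either side of the blue grip, and depth puts it at (0.581, 0.2156). All views agree, so I descend, grip and look.

Request:
{"api": "move_arm", "payload": {
  "deltas": [
    [-0.13, 0.1, 3, 0, 0, 0, 100],
    [0, 0, 4, 0, 0, 0, 100],
    [0, 0, 4, 0, 0, 0, 100],
    [0, 0, 3, 0, 0, 0, 100],
    [0, 0, 2.5, 0, 0, 0, 100],
    [0, 0, 1.5, 0, 0, 0, 100],
    [0, 0, 0.8, 0, 0, 0, 100],
    [0, 0, 0, 0, 0, 0, 100],
    [0, 0, 0, 0, 0, 0, 0],
    [0, 0, 0, 0, 0, 0, 0],
    [0, 0, 0, 0, 0, 0, 0],
    [0, 0, 0, 0, 0, 0, 0],
    [0, 0, 0, 0, 0, 0, 0],
    [0, 0, 0, 0, 0, 0, 0]
  ],
  "newtons": 70
}}

```text
clock: 4.32
tool_pos: [0.5816, 0.2152, 0.0436]
eef_rot: [0.131, 0.991, 0.0, 0.0]
ft_force: [-0.4, 0.5, 4.2]
width: 0.0155
```

Request:
{"api": "move_arm", "payload": {
  "deltas": [
    [0, 0, -1, 0, 0, 0, 0],
    [0, 0, -2, 0, 0, 0, 0],
    [0, 0, -3, 0, 0, 0, 0],
    [0, 0, -3, 0, 0, 0, 0],
    [0, 0, -1, 0, 0, 0, 0],
    [0, 0, 0, 0, 0, 0, 0]
  ]
}}

```text
clock: 5.08
tool_pos: [0.5815, 0.2151, 0.1434]
eef_rot: [0.131, 0.991, 0.0, 0.0]
ft_force: [-0.8, 0.8, -2.2]
width: 0.0155
```

```bash
python3 w.py w2
python3 - <<'E'
from h import *
im,d=r.read_camera('scene'); cv2.imwrite('pics/s2.png',im)
for s in r.spot_point('scene','wide_key_grip')[:1]: print(s)
E
```

```text
5.075 [0.5815 0.2151 0.1434] yaw 164.94068464943607 z [ 0.0006  0.0001 -1.    ] [ 0.2365  0.5264 -0.0274  1.0165 -0.      0.4993] 0.015459679341002694 [-0.7692  0.835  -2.2139]
yellow 1711 [0.4935 0.2442 0.0816] ((574.9293823242188, 267.2830505371094), (223.63575744628906, 30.353557586669922), 16.123123168945312)
{'location': [263.1, 161.1], 'p': 0.98}
```

View pics/w2.png

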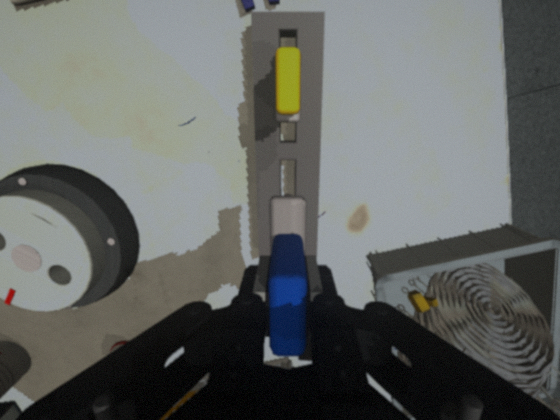

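View pics/s2.png

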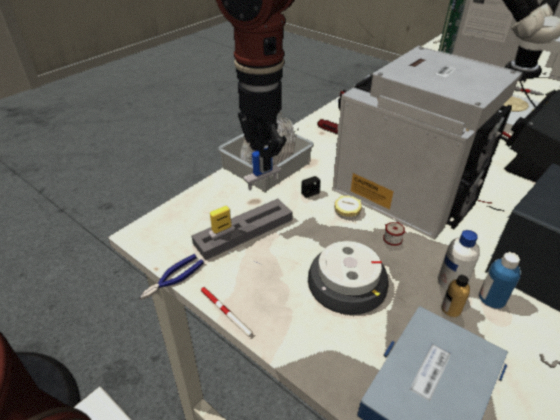

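The wrist view shows the blue spanner upright in the jaws at (288,295), free of its slot. The yellow one is still in the rest at (288,80). Now I carry it over the ring and turn it to the hole axis (41°).

Request:
{"api": "move_arm", "payload": {
  "deltas": [
    [-0.2, -1.3, 0, 0, 0, 0, 0],
    [-0.4, -2.6, 0, 0, 0, 0, 0],
    [-0.5, -3, 0, 0, 0, 0, 0],
    [-0.5, -3, 0, 0, 0, 0, 0],
    [-0.5, -3, 0, 0, 0, 0, 0],
    [-0.5, -3, 0, 0, 0, 0, 0],
    [-0.4, -3, 0, 0, 0, 0, 0],
    [-0.3, -2.4, 0, 0, 0, 0, 0],
    [-0.22, -1.3, 0, 0, 0, 0, 0],
    [0, 0, 0, 0, 0, -0.1, 0],
    [0, 0, 0, 0, 0, -0.15, 0],
    [0, 0, 0, 0, 0, -0.15, 0],
    [0, 0, 0, 0, 0, -0.15, 0],
    [0, 0, 0, 0, 0, -0.15, 0],
    [0, 0, 0, 0, 0, -0.15, 0],
    [0, 0, 0, 0, 0, -0.13, 0],
    [0, 0, 0, 0, 0, 0, 0],
    [0, 0, 0, 0, 0, 0, 0]
  ]
}}

```text
clock: 7.48
tool_pos: [0.5565, -0.0122, 0.1432]
eef_rot: [-0.35, 0.937, 0.0, -0.0]
ft_force: [0.1, 0.9, -2.1]
width: 0.015
```

```bash
python3 w.py w3
python3 - <<'E'
from h import *
for c in ['scene','top']:
    im,d=r.read_camera(c); cv2.imwrite(f'pics/{c}3.png',im)
    if c=='scene': cv2.imwrite('pics/s3z.png',cv2.resize(im[170:320,270:430],None,fx=4,fy=4,interpolation=cv2.INTER_CUBIC))
E
```

```text
7.475 [ 0.5565 -0.0122  0.1432] yaw -139.06453176801386 z [-0.0003  0.0001 -1.    ] [-0.1534  0.4137 -0.2145  0.9429  0.     -0.8678] 0.015007220176676824 [ 0.1321  0.915  -2.0975]
yellow 341 [0.5085 0.1988 0.0811] ((582.0674438476562, 3.6606597900390625), (211.4393768310547, 472.49468994140625), 43.17543029785156)
```

View pics/w3.png

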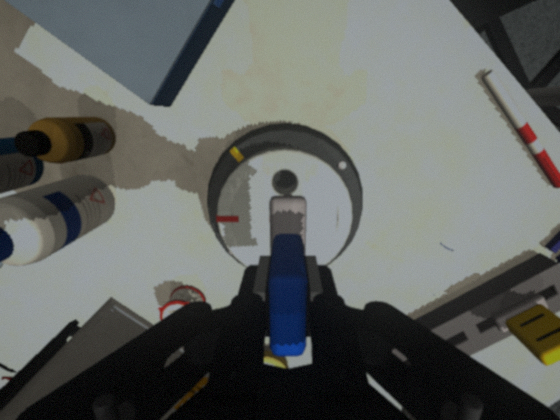

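View pics/s3z.png

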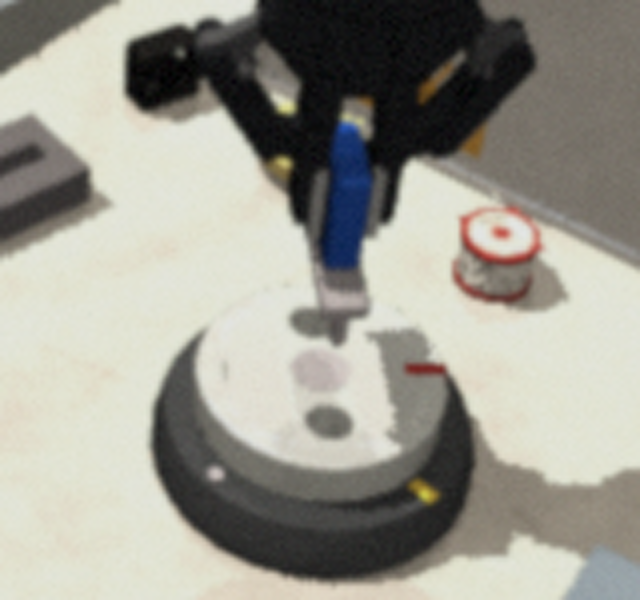

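The wrist view shows the near hole at (285,182), just past the crossbar's end at (288,200), so the two are nearly in line. I check the hole's position from this picture, then descend.

Run:
```python
from h import *
i=r.camera_info('wrist'); print(atz('wrist',(285,182),.0545,i), i['pose'][:3,3])
im=cv2.imread('pics/w3.png',0); m=(im[160:196,265:310]<90).astype(np.uint8)
n,l,s,c=cv2.connectedComponentsWithStats(m)
for k in range(1,n):
  if s[k,4]>50:
    u=c[k]+[265,160]; print(s[k],u,atz('wrist',u,.0545,i))
```

```text
[ 0.53577806 -0.03247161  0.0545    ] [ 0.49659581 -0.06391049  0.2842371 ]
[  8  10  25  26 499] [284.65931864 182.13426854] [ 0.53603267 -0.03260202  0.0545    ]
```

Request:
{"api": "move_arm", "payload": {
  "deltas": [
    [-0.12, -0.1, 1, 0, 0, 0, 0],
    [0, 0, 1.5, 0, 0, 0, 0],
    [0, 0, 1.2, 0, 0, 0, 0],
    [0, 0, 0.8, 0, 0, 0, 0],
    [0, 0, 0.4, 0, 0, 0, 0],
    [0, 0, 0.4, 0, 0, 0, 0],
    [0, 0, 0.2, 0, 0, 0, 0],
    [0, 0, 0, 0, 0, 0, 0]
  ]
}}

```text
clock: 8.62
tool_pos: [0.5583, -0.0122, 0.0884]
eef_rot: [-0.351, 0.936, -0.0, 0.0]
ft_force: [-0.8, -0.2, -2.0]
width: 0.015
```

The prong tips are about 5 mm below the ring face with no contact force, so they are in the holes. Down to seat.

Request:
{"api": "move_arm", "payload": {
  "deltas": [
    [0, 0, 0.5, 0, 0, 0, 0],
    [0, 0, 0.5, 0, 0, 0, 0],
    [0, 0, 0.2, 0, 0, 0, 0],
    [0, 0, 0.1, 0, 0, 0, 0],
    [0, 0, 0.1, 0, 0, 0, 0],
    [0, 0, 0, 0, 0, 0, 0],
    [0, 0, 0, 0, 0, 0, 0]
  ]
}}

```text
clock: 9.5
tool_pos: [0.5583, -0.0122, 0.0744]
eef_rot: [-0.351, 0.936, -0.0, 0.0]
ft_force: [0.6, -0.3, -0.7]
width: 0.0149
```

```bash
python3 w.py w4
python3 - <<'E'
from h import *
im,d=r.read_camera('scene'); cv2.imwrite('pics/s4z.png',cv2.resize(im[170:320,270:430],None,fx=4,fy=4,interpolation=cv2.INTER_CUBIC))
E
```

```text
9.5 [ 0.5583 -0.0122  0.0744] yaw -138.90889202543786 z [ 0.0002  0.     -1.    ] [-0.1528  0.4875 -0.2986  0.7845  0.     -0.87  ] 0.014949052061951218 [ 0.5931 -0.3004 -0.7153]
blue 361 [ 0.5443 -0.0245  0.0855] ((544.7109375, -24.093521118164062), (3.259934186935425, 14.839900016784668), 46.117591857910156)
```

View pics/s4z.png

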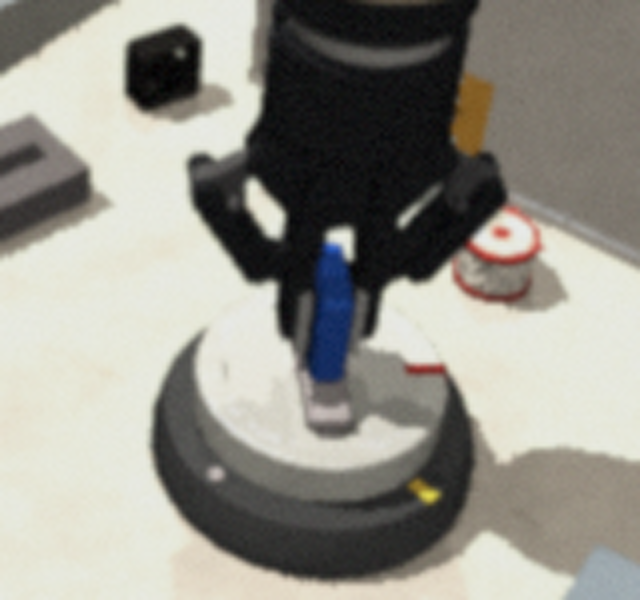

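View pics/w4.png

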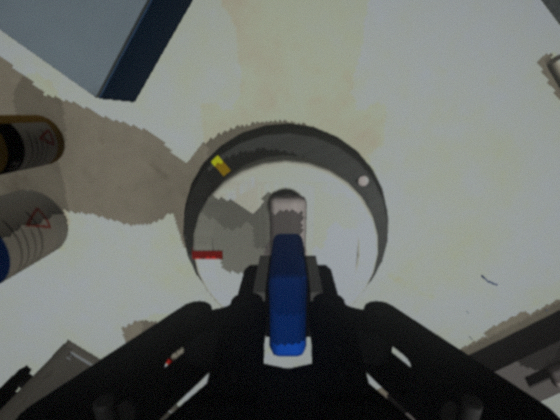

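Both views show the crossbar lying on the ring face, the near prong out of sight in its hole at (285,195), and the red mark still at its start. The grip is about 35 mm above the face, and I can now turn it clockwise.

Request:
{"api": "move_arm", "payload": {
  "deltas": [
    [0, 0, 0, 0, 0, 0.08, 0],
    [0, 0, 0, 0, 0, 0.12, 0],
    [0, 0, 0, 0, 0, 0.12, 0],
    [0, 0, 0, 0, 0, 0.12, 0],
    [0, 0, 0, 0, 0, 0.12, 0],
    [0, 0, 0, 0, 0, 0.12, 0],
    [0, 0, 0, 0, 0, 0.12, 0],
    [0, 0, 0, 0, 0, 0.1, 0],
    [0, 0, 0, 0, 0, 0, 0],
    [0, 0, 0, 0, 0, 0, 0]
  ]
}}

```text
clock: 10.85
tool_pos: [0.5587, -0.0126, 0.0745]
eef_rot: [0.09, 0.996, -0.0, 0.0]
ft_force: [2.6, -3.8, -1.6]
width: 0.0154
```

```bash
python3 w.py w5
cat > ang.py <<'E'
from h import *
C=np.array([.5574,-.0125])
for c in ['wrist','top','scene']:
    i=r.camera_info(c); im,d=r.read_camera(c)
    cv2.imwrite(f'pics/ang_{c}_{int(r.get_state()["clock"]*100)}.png',im)
    H,S,V=[cv2.cvtColor(im,cv2.COLOR_BGR2HSV)[...,k].astype(int) for k in range(3)]
    for nm,m,z,lo,hi in [('red',((H<8)|(H>172))&(S>110)&(V>50),.0545,.030,.060),('yel',(H>18)&(H<35)&(S>110)&(V>60),.0305,.056,.075)]:
        n,l,s,ce=cv2.connectedComponentsWithStats(m.astype(np.uint8))
        for k in range(1,n):
            if s[k,4]<6: continue
            p=atz(c,ce[k],z,i)[:2]-C
            if lo<np.hypot(*p)<hi: print(c,nm,s[k,4],ce[k].round(1),'ang',np.degrees(np.arctan2(p[1],p[0])).round(1),'rad',np.hypot(*p).round(4))
E
python3 ang.py; ls pics
```

```text
10.85 [ 0.5587 -0.0126  0.0745] yaw 169.64006563713613 z [ 0.0009 -0.0007 -1.    ] [-0.1531  0.4875 -0.2982  0.7841 -0.0006  0.0277] 0.015362483728685561 [ 2.5834 -3.7636 -1.6157]
blue 375 [ 0.5402 -0.009   0.0854] ((541.8060913085938, -10.316900253295898), (6.692436695098877, 16.696758270263672), 2.333656072616577)
wrist red 211 [210.5 269.1] ang -87.6 rad 0.047
wrist yel 110 [188.8 240.3] ang -98.6 rad 0.0656
scene red 19 [372.8 274.4] ang -88.3 rad 0.047
scene yel 33 [375.5 292.3] ang -99.4 rad 0.0641
ang_scene_1105.png
ang_top_1100.png
ang_wrist_1095.png
s2.png
s3z.png
s4z.png
scene0.png
scene3.png
scene_zoom.png
top0.png
top3.png
top_zoom.png
w1.png
w2.png
w3.png
w4.png
w5.png
```

View pics/w5.png

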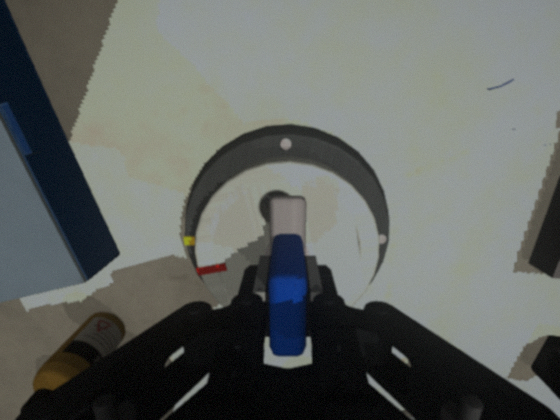

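The ring now lags 11° (0.19 rad) behind the yellow line: red mark at (210,269), yellow at (189,240). Turning the remainder, then easing back 0.1 rad inside the play.

Request:
{"api": "move_arm", "payload": {
  "deltas": [
    [0, 0, 0, 0, 0, 0.07, 0],
    [0, 0, 0, 0, 0, 0.07, 0],
    [0, 0, 0, 0, 0, 0.05, 0],
    [0, 0, 0, 0, 0, 0, 0],
    [0, 0, 0, 0, 0, 0, 0],
    [0, 0, 0, 0, 0, 0, 0],
    [0, 0, 0, 0, 0, -0.05, 0],
    [0, 0, 0, 0, 0, -0.05, 0],
    [0, 0, 0, 0, 0, 0, 0]
  ]
}}

```text
clock: 12.18
tool_pos: [0.5577, -0.0116, 0.0742]
eef_rot: [0.136, 0.991, 0.001, -0.001]
ft_force: [0.1, 0.9, -1.1]
width: 0.015
```

```bash
python3 w.py w6; python3 ang.py
```

```text
12.175 [ 0.5577 -0.0116  0.0742] yaw 164.3995636980551 z [-0.0009  0.0012 -1.    ] [-0.1525  0.4876 -0.2992  0.7851  0.0011  0.1198] 0.015025831178886536 [ 0.1468  0.9006 -1.0839]
blue 370 [ 0.5396 -0.0062  0.0855] ((541.3353881835938, -8.080802917480469), (17.150043487548828, 7.22900915145874), 89.5970230102539)
wrist red 233 [207.8 265. ] ang -98.1 rad 0.0467
wrist yel 87 [188.6 250.6] ang -98.7 rad 0.066
scene red 22 [369.9 277.1] ang -99.0 rad 0.047
scene yel 34 [375.4 292.2] ang -99.4 rad 0.0639
```

View pics/w6.png

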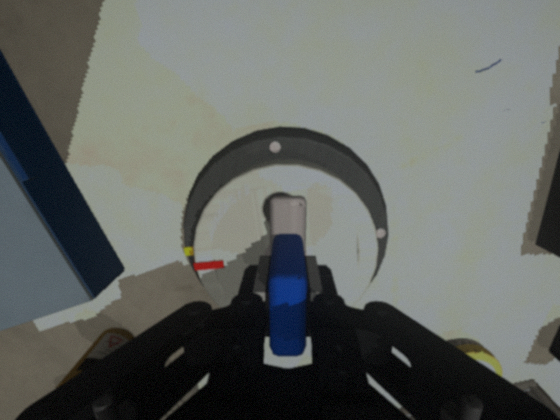

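The red mark (208,265) now lines up with the yellow line (189,251) to within 1° in both cameras. I release and withdraw upward.

Request:
{"api": "move_arm", "payload": {
  "deltas": [
    [0, 0, 0, 0, 0, 0, 30],
    [0, 0, 0, 0, 0, 0, 60],
    [0, 0, 0, 0, 0, 0, 80],
    [0, 0, 0, 0, 0, 0, 80],
    [0, 0, 0, 0, 0, 0, 80],
    [0, 0, -1, 0, 0, 0, 80],
    [0, 0, -2, 0, 0, 0, 80],
    [0, 0, -4, 0, 0, 0, 80],
    [0, 0, -4, 0, 0, 0, 80],
    [0, 0, -4, 0, 0, 0, 80],
    [0, 0, -2, 0, 0, 0, 80],
    [0, 0, 0, 0, 0, 0, 80],
    [0, 0, 0, 0, 0, 0, 80]
  ]
}}

```text
clock: 14.0
tool_pos: [0.5578, -0.0122, 0.2437]
eef_rot: [0.136, 0.991, 0.0, -0.0]
ft_force: [-0.2, -0.9, -0.3]
width: 0.0685
```

```bash
python3 w.py w7; python3 ang.py
python3 - <<'E'
from h import *
im,d=r.read_camera('scene'); cv2.imwrite('pics/s7.png',im)
for q in ['wide_key_grip','narrow_key_grip']:
  for s in r.spot_point('scene',q)[:1]: print(q,s,atz('scene',s['location'],.0895 if q[0]=='w' else .059))
E
```

```text
14.0 [ 0.5578 -0.0122  0.2437] yaw 164.36841248669097 z [-0.0009  0.0001 -1.    ] [-0.1529  0.3483 -0.0385  1.1849  0.      0.12  ] 0.06849430005947141 [-0.1734 -0.9329 -0.3122]
blue 45 [ 0.5683 -0.119   0.086 ] ((648.402587890625, -185.6249237060547), (188.1481475830078, 385.4039306640625), 4.970480918884277)
yellow 800 [0.4871 0.2295 0.0816] ((613.1476440429688, -44.313995361328125), (197.2415313720703, 629.61083984375), 9.380045890808105)
wrist red 61 [245.3 194.2] ang -97.7 rad 0.0474
wrist yel 45 [233.6 190.6] ang -98.4 rad 0.0649
top red 20 [384.5 199.8] ang -99.2 rad 0.0467
top yel 17 [391.1 203.9] ang -99.5 rad 0.0635
scene red 19 [370.1 277.5] ang -99.4 rad 0.0477
scene yel 35 [375.5 292.2] ang -99.3 rad 0.064
wide_key_grip {'location': [348.9, 246.5], 'p': 0.7} [ 0.55713231 -0.00721609  0.0895    ]
narrow_key_grip {'location': [222.2, 217.7], 'p': 0.95} [0.48928067 0.24097522 0.059     ]
```

View pics/w7.png

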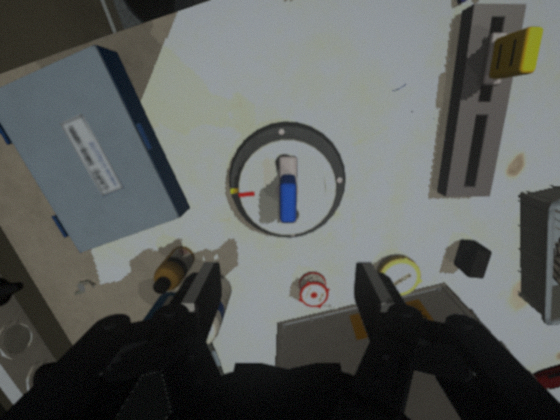

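View pics/s7.png

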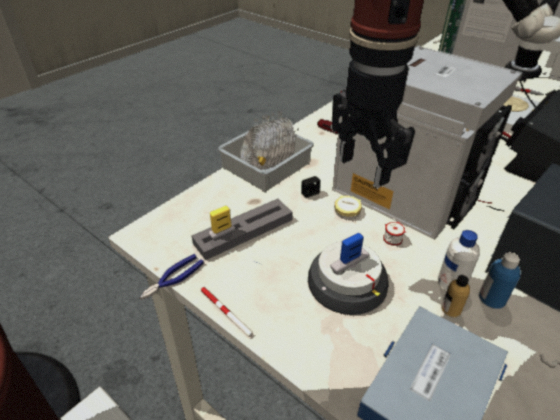

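The wrist view shows the blue spanner standing in the ring at (288,190), with the red mark beside the yellow line. The yellow spanner is still in its rest. I check the grip's top height and centre, then hand in.

Run:
```python
from h import *
i=r.camera_info('wrist'); im,d=r.read_camera('wrist')
H,S,V=[cv2.cvtColor(im,cv2.COLOR_BGR2HSV)[...,k].astype(int) for k in range(3)]
m=(H>100)&(H<130)&(S>120); m[:150]=0;m[240:]=0;m[:,:260]=0;m[:,320:]=0
p=np.array([atd('wrist',(x,y),d[y,x],i) for y,x in zip(*np.nonzero(m)) if d[y,x]>0])
t=p[p[:,2]>.109]; print(len(p),len(t),t.mean(0),cv2.minAreaRect((t[:,:2]*1000).astype(np.float32)))
A=np.c_[t[:,:2]-t[:,:2].mean(0),np.ones(len(t))]; print(np.linalg.lstsq(A,t[:,2],rcond=None)[0])
ok=len(t)>50 and np.hypot(*(t[:,:2].mean(0)-[.5575,-.0125]))<.012
print(ok)
if ok: print(r.job_done())
```

```text
684 602 [ 0.55732929 -0.01154703  0.112596  ] ((557.8971557617188, -11.686206817626953), (14.484149932861328, 37.29844284057617), 74.138427734375)
[0.0241726  0.03631008 0.112596  ]
True
the job is handed in; nothing more can be done
None
```

I picked up the blue spanner and pushed both prongs fully into the ring's holes while the ring was still at about 0.42 rad. I then turned the ring clockwise to the yellow line, let go and raised the arm clear. The job was handed in at about 14 s of the 38 s allowed, and it reports no verdict.

- **Red mark:** it is within about 1° of the yellow line in all three cameras, which puts the ring at about 1.30 rad.
- **Blue spanner:** it is upright to within about 0.04 rad and about 1 mm off the ring's centre. Its top measured 112.6 mm against the 114.5 mm expected. All the grips read about 2 mm low in depth, so I take it as seated. It sits about 0.1 rad off the hole axis, within the play.
- **Yellow spanner:** it is still in its slot. The scene camera's point for it moved about 5 mm from the first reading, which is within the network's scatter.
- **Disagreement:** the network placed the blue grip about 5 mm from where depth put it. I trusted depth, and either value is within the 14 mm allowed.
- **Robot:** it touches nothing, and every force read during the run stayed under 5 N.

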